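Clear the wax trimmings off the hot plate and hold its cut-out reset

ROBOT

A 7-joint arm with a two-finger parallel gripper is mounted at the origin on the work surface. World frame = base frame: x ahead of the robot, y to its left, z up, the work surface at z = 0. Lengths are in m, angles in rad, forces in N, time in s.
With the tool pointing down it reaches from about 0.425 to 0.95 m from the base axis. Payload 16.7 kg.
Tool frame: the origin (TCP) lies at the very end of the fingers, on their centre line; the grasp point (between the pads) lies 19 mm behind it; z points along the fingers, y is the line along which they close (so a half turn about z gives the same grasp; the last joint's range is limited). The gripper opens to 94 mm and grips with 3 to 60 N. Pads are 16 mm wide; open, the fingers measure 119 mm over their backs; the gripper's body (75 mm by 177 mm) begins 78 mm behind the grasp point.
Start: joints at [1.173, 0.426, 0.074, 1.606, -0.034, 1.111, -0.067], TCP at [0.166, -0.654, 0.184] pointing down, gripper open.
Joint ranges: [-2.85, 2.85], [-0.5, 2.14], [-1.23, 1.37], [0.21, 2.46], [-1.02, 4.16], [0.16, 2.05], [-2.73, 2.73]. Speed limits (rad/s): [1.89, 1.89, 2.39, 2.39, 3.01, 3.01, 3.01].

INTERFACE

Orientations are given as a unit quaternion [w, x, y, z].
In Python, from rig import r gives the robot as it stands.
- The arm moves only by the tool servo_tool, never from a script. Its argument "moves" is a list of rows, each an object of numbers: "rx", "ry", "rz": the turn, a rotation vector about the tool's x, y, z each as a share of 90 degrees, from -1 to 1; "tx", "ty", "tz": the shift along the tool's x, y, z each as a share of 200 mm, from -1 to 1; "jaw": the closure, from 0 (fully open) to 1 (shut). A call has 1 to 8 rows; each row is the pose to reach, as a shift and turn from the pose commanded when the call began, along the tool's axes at that moment; what a row does not reach only later rows make up. A row lasts 1/12 s, in which the tool goes at most 41.7 mm and 7.16 degrees, less where a joint would pass 70% of its speed; a pose out of reach is approached as far as the arm can. A call with a number of a shift or a turn outside -1 to 1 is refused whole. A call with a gripper value outside its range is refused whole. The fingers move at their own pace and stop on an object; the grip force is fixed at half the most. Time passes only in rows, so rows that repeat a pose let the fingers close. It gives the time, the measured TCP pose, the force, the opening and the grip force at its end, in the units of the state.
- r.state(): the state, without advancing time (a new reading comes with each control period).
- r.read_camera(name): name is "side" or "top" or "wrist"; returns a dict with "color" (420x560x3 uint8, red, green, blue), "depth" (420x560 float32, m along the optical axis (not along the pixel's ray), 0 where there is no reading), "fx", "fy", "cx", "cy" (pixels), "k1" (the pictures are not rectified: a ray, as slopes to the right and down, at radius r is drawn at 1 + k1 r^2 times it, then the intrinsics apply), "position" and "orientation" of the camera in the world. Camera axes: x right, y up, looking along -z (the intrinsics and any distortion apply to the point x, -y, -z); pixel columns grow to the right and rows downward; lengths in m; the calibration is good to about 2 mm. A picture is of the moment at which its call begins.
- r.job_done(): hands the job in; it is judged then, once.
The state is a dict: "time": time; "joint_pos": joint angles; "joint_velocities": joint speeds; "effort": joint torques, N m; "ee_pos": TCP position; "orientation": TCP orientation; "contact_force": force on the tool from outside, world axes, zero at the start; "ft_torque": the same for the moment, N m; "width": finger opening in m; "grip_force": force on a finger pad.
Only numpy, scipy, OpenCV 4.12 (cv2) and the standard library are available. Lean on these libraries where they do the work, as an engineer would, in place of code of your own. Each camera call takes 0.05 s, during which the arm holds its last target. There are 200 camera calls.

TASK

The wax-trimming hot plate has tripped and gone cold: with the scraper block, sweep all four wax trimmings off the plate into the waste tray at its end without touching them with the gripper, and stand the scraper back upright on the bench. Then take the probe from the tool rack, reach its tip through the round hole in the control panel and press the recessed reset button fully down. Finish while still gripping the probe and holding the button down; leave the other things on the bench and in the rack alone.

Things in the scene. Friction and masses are not known exactly. Their poses are not given: they have to be found in the camera images.
- hotplate: fixed bench hot plate, white housing, 156 (own x) x 375 mm (own y). Origin on its underside at bench level, own z up. Along own y: control panel -185 to -100, dark heated plate -100 to +110, waste tray +110 to +190 mm. On the panel (top 87 mm above the bench) also a dial (38 mm dia, 18 mm tall, at own x +4, y -142) and a rocker switch (x +50, 6 mm tall)
- tray_floor (a point): middle of the waste tray's floor, hot plate's axes. Steel tray, open above, inside 146 (own x) x 75 mm (own y), floor 16 mm above the bench (59 below the plate), walls 83 mm above the bench on three sides; its fourth side is the plate's open edge, 37.5 mm from this point in own -y
- aperture (a point): centre of the mouth of the round hole in the panel's top (87 mm above the bench), hot plate's axes; hole 16 mm dia, straight down, ringed by a thin steel bezel; the nearest thing on the panel is the dial, its edge 25 mm away in own +x
- button_top (a point): centre of the recessed button's top: black, 13.6 mm dia, centred in the hole, 20 mm below the panel top when not pressed (67 mm above the bench)
- reset_button (a joint): travel of the reset button in m: 0 up, 0.006 fully down (hard stop); spring from 2 N at the start to 5 N fully down, springs back up when let go
- scraper_center (a point): scraper block, loose, about 0.18 kg, standing upright on the bench; point half-way up, 32.5 mm above its underside; own x along its length, own z up, alike on both sides. Steel shoe 110 (x) x 30 (y) x 12 mm high at the bottom; on it a black grip 88 (x) x 24 (y) mm from 12 to 65 mm above the underside: pinch it across its 24 mm
- rack: fixed grey tool rack, a block 175 (own x) x 50 (own y) x 50 mm high, origin at the centre of its underside. Three 10 mm holes in a row along own x, at -60, 0 and +60 mm; in them stand the probe, the mounted needle and the brush, in any order, up to 76 mm above the rack's top
- probe_handle (a point): probe, loose, about 55 g, upright in one of the rack's holes: round ribbed aluminium handle 16 mm dia, 70 mm long, the thickest of the three, over a thin steel rod; point at the middle of the handle, 35 mm above its shoulder, which rests on the rack's top; own z up along the probe
- probe: the same probe, origin on its axis at the handle's shoulder (underside of the handle)
- probe_tip (a point): blunt tip of the probe's rod, 46 mm below the shoulder, 81 mm below the middle of the handle; rod 6 mm dia
- scraper: the scraper block, origin at the centre of its underside
- needle: mounted needle in the rack, slim tapering wooden handle 11 mm dia; leave alone. Origin at its collar, on the rack's top
- brush: flat brush standing bristles up in the rack; leave alone. Origin at its collar, on the rack's top
- slide_box: open white box of microscope slides, 100 x 190 x 41 mm, beyond the hot plate; leave alone. Origin under its centre
- phone: phone lying flat, 74 x 152 x 9 mm; leave alone. Origin under its centre
- stain_bottle: small amber bottle, 42 mm dia, 85 mm high; leave alone. Origin under its centre
- stain_jar: clear square staining jar with white lid, 68 x 68 x 104 mm; leave alone. Origin under its centre
- cassettes: pile of three tissue cassettes, 28 x 40 x 21 mm; leave alone. Origin under its centre
- petri_dish: petri dish, 94 mm dia, 15 mm high; leave alone. Origin under its centre
- chip1: wax trimming 1, loose on the plate: cream-coloured round drip, 32 mm dia, 14 mm high; origin at its centre, 7 mm above its underside
- chip2: wax trimming 2, loose on the plate: cream-coloured irregular offcut, 34 x 25 mm, 15 mm high; origin at its centre, 7 mm above its underside
- chip3: wax trimming 3, loose on the plate: cream-coloured irregular offcut, 31 x 27 mm, 16 mm high; origin at its centre, 7 mm above its underside
- chip4: wax trimming 4, loose on the plate: cream-coloured round drip, 35 mm dia, 13 mm high; origin at its centre, 7 mm above its underside. All four are about 12 g; they start with centres 20 mm or more inside the rims and at least 75 mm from the panel's upright face
- plate_center (a point): middle of the plate's level top, 75 mm above the bench, hot plate's axes. Plate 136 mm wide (own x), 210 long (own y), with rims 10 mm wide and 8 mm high outside both long sides; the panel's upright face, 12 mm high, closes its -y end; its +y end is open and drops straight into the waste tray
Mind the look-alikes: they are no part of the job. There is more than one size of the scraper; the job needs the smaller. What is shaped like the chip4 but black is not meant.

How it is judged:
By the outcome, as a careful person would: the job done as asked, in the order asked, and still so for the second after the job is handed in, while the arm keeps its last pose, push and grip.
It also fails if it takes over 64 s, if anything falls off the work surface, if the arm or the gripper's body presses on something with over 40 N, if the wrist force passes 120 N, or if a joint passes its speed limit or range.

## Working session

There is one attempt and no reset: what is moved stays moved. The work goes in short steps, Python scripts to look and compute and a tool call to move; the robot and the scene stay as the last step left them, time stands still between calls to the robot, and variables do not carry over. Pictures are saved under pics/ and viewed, at most 10 in all, crops included, and the job is handed in when it is done.

Besides the shell and the picture viewer there is one more tool, called after "Emit:" as a command line: name --argument value ..., lists and objects as JSON in quotes. servo_tool: Moves the arm, as the interface text tells. Its arguments: {"type":"object","properties":{"moves":{"type":"array"}},"required":["moves"]}

```bash
mkdir -p pics; ls
cat > h.py <<'E'
from rig import r
import numpy as np, cv2
from scipy.spatial.transform import Rotation as R
def rot(q): return R.from_quat([q[1],q[2],q[3],q[0]])
def cloud(c):
    d=c["depth"]; v,u=np.mgrid[:420,:560]
    K=np.array([[c["fx"],0,c["cx"]],[0,c["fy"],c["cy"]],[0,0,1.]])
    p=cv2.undistortPoints(np.stack([u,v],-1).reshape(-1,1,2).astype(np.float64),K,np.array([c["k1"],0,0,0.])).reshape(420,560,2)
    P=np.stack([p[...,0]*d,-p[...,1]*d,-d],-1)
    W=rot(c["orientation"]).apply(P.reshape(-1,3)).reshape(420,560,3)+np.array(c["position"])
    W[d==0]=np.nan
    return W
E
python3 - <<'E'
from h import *
for n in("side","top"):
    c=r.read_camera(n); W=cloud(c); np.savez(n,W=W,c=c["color"])
    cv2.imwrite(f"pics/{n}.png",cv2.resize(c["color"][...,::-1],(784,588)))
    print(n,c["position"],c["orientation"],c["fx"],c["k1"])
print(r.state())
E
```

```text
pics
side [ 0.48814036 -0.69718315  0.74593245] [ 0.91167472  0.41023809 -0.01665263 -0.01663148] 431.35258255371883 -0.033785844618640475
top [0.23708409 0.03579379 1.61553869] [-0.69862838 -0.07168209  0.06781648  0.70864729] 526.8027370629923 -0.024844137670968134
{'time': 0.1, 'joint_pos': array([ 1.172499  ,  0.42661797,  0.07387639,  1.60656509, -0.03407638,
        1.11077983, -0.06707519]), 'joint_velocities': array([-2.37960435e-05, -9.02615221e-04, -2.26654601e-03, -1.59793581e-03,
        1.03104830e-03,  1.71829689e-03, -1.52906316e-03]), 'effort': array([ 9.56116448e-03, -9.37462378e+01,  3.67776163e+00, -4.55037761e+01,
       -4.85317607e-02,  1.68263353e-02,  1.56327774e-04]), 'ee_pos': array([ 0.16605486, -0.65381911,  0.18297095]), 'orientation': array([-5.42114223e-04,  9.92273441e-01,  1.24068976e-01, -1.20663213e-04]), 'contact_force': array([-0.84050863,  0.39856084, -0.11156652]), 'ft_torque': array([ 0.00647728, -0.02446908, -0.0035965 ]), 'grip_force': 0.0, 'width': 0.09427870726549065}
```

View pics/top.png

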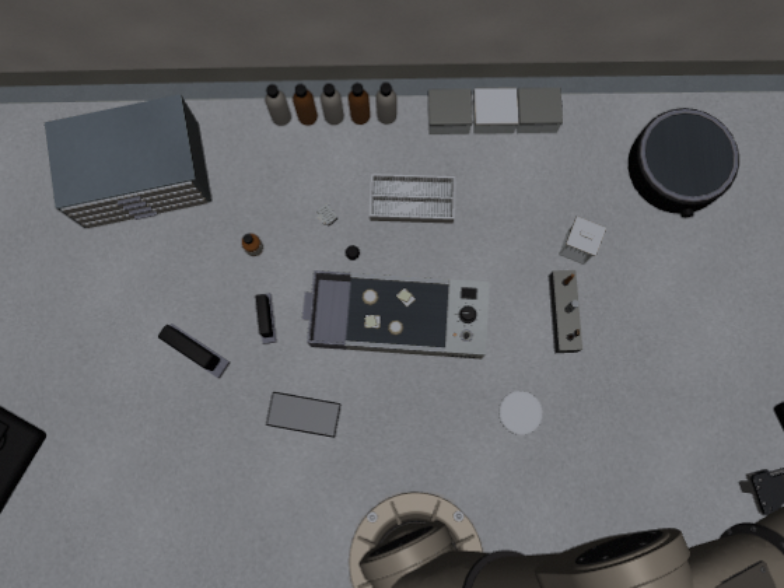

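View pics/side.png

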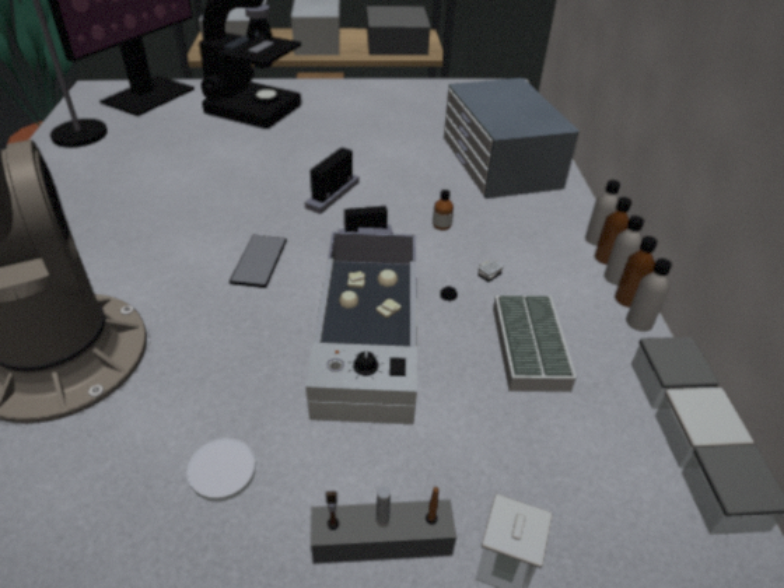

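Top view (784 px): hot plate spans (310–488, 272–355) with the tray to the left; chips are at (370,297), (405,297), (372,322) and (396,328). The small scraper is at (265,318), the big one at (195,350). The hole is at (466,336), and the probe is in the middle of the rack at (572,307).

```bash
cat > m.py <<'E'
from h import *
T=np.load("top.npz");S=np.load("side.npz")
def px(n,u,v,w=0):
    W=(T if n=="t" else S)["W"]; return W[int(v/1.4),int(u/1.4)]
def rect(n,box,zlo,zhi):
    D=T if n=="t" else S
    u0,v0,u1,v1=[int(a/1.4) for a in box]
    P=D["W"][v0:v1,u0:u1].reshape(-1,3); P=P[(P[:,2]>zlo)&(P[:,2]<zhi)]
    q=cv2.minAreaRect((P[:,:2]*1000).astype(np.float32)); return len(P),np.round(q[0],1),np.round(q[1],1),round(q[2],2),np.round(np.median(P,0),4)
print("bench",px("t",500,250),px("s",500,270),px("s",240,330))
print("grip t",rect("t",(245,285,285,350),.055,.08))
print("shoe t",rect("t",(245,285,285,350),.006,.02))
print("grip s",rect("s",(335,195,400,240),.055,.08))
print("panel t",rect("t",(440,270,500,360),.082,.09))
print("panel s",rect("s",(300,340,425,400),.082,.09))
print("hp t",rect("t",(290,260,500,360),.07,.09))
print("hp s",rect("s",(300,225,425,400),.07,.09))
print("rack t",rect("t",(545,265,590,355),.042,.056))
print("rack s",rect("s",(305,490,460,565),.042,.056))
print("probe t",rect("t",(555,290,590,325),.1,.14)); print("probe s",rect("s",(365,480,400,530),.116,.14), rect("s",(365,480,400,530),.06,.14))
for n,b in(("t",(350,285,445,340)),("s",(330,262,410,325))):
    D=T if n=="t" else S
    u0,v0,u1,v1=[int(a/1.4) for a in b]
    W=D["W"][v0:v1,u0:u1];m=((W[...,2]>.082)&(W[...,2]<.1)).astype(np.uint8)
    k,l=cv2.connectedComponents(m)
    for i in range(1,k):
        P=W[l==i]
        if len(P)>15: print(n,"chip",len(P),P.min(0).round(3),P.max(0).round(3))
# aperture & dial colours
for n,pts in(("s",[(335,366),(366,362),(398,367)]),("t",[(466,336),(467,314),(469,293)])):
    for p in pts: print(n,p,px(n,*p))
c=np.hstack([cv2.resize(S["c"][240:300,215:305],(540,360),interpolation=2),])
c2=cv2.resize(T["c"][190:260,215:355],(560,280),interpolation=2)
o=np.zeros((600,600,3),np.uint8);o[:320,:480]=cv2.resize(c,(480,320));o[320:,:560]=c2
cv2.imwrite("pics/crop.png",o[...,::-1])
E
python3 m.py
```

```text
bench [ 0.66755194 -0.20273547  0.00434936] [0.77111697 0.18598442 0.01694505] [0.2920947  0.0492985  0.00385838]
grip t (231, array([517.3, 321.9]), array([88.6, 24.4]), 7.26, array([0.5173, 0.321 , 0.0651]))
shoe t (148, array([520.2, 326.8]), array([144.3,  83.6]), 1.52, array([0.5007, 0.3134, 0.0096]))
grip s (346, array([519.2, 273. ]), array([127.3, 117.8]), 86.24, array([0.5128, 0.3106, 0.0659]))
panel t (963, array([ 502. , -105.5]), array([102.7, 157.1]), 85.69, array([ 0.4957, -0.1121,  0.0868]))
panel s (2184, array([ 501., -106.]), array([107., 157.]), 85.98, array([ 0.4925, -0.123 ,  0.0875]))
hp t (4788, array([514.8,  38.2]), array([390.5, 158.9]), 85.06, array([0.5112, 0.0105, 0.0791]))
hp s (6894, array([512.6,  36.6]), array([393.6, 156.3]), 85.33, array([ 0.5082, -0.0216,  0.0796]))
rack t (797, array([ 519.4, -334.4]), array([175.9,  52.7]), 1.4, array([ 0.5132, -0.3305,  0.0501]))
rack s (2808, array([ 519.3, -334.5]), array([176.3,  53.2]), 1.35, array([ 0.5154, -0.3403,  0.0506]))
probe t (34, array([ 518.5, -332.9]), array([13.6, 15.2]), 86.16, array([ 0.5186,
[... 283 characters left out ...]
.531 0.071 0.082] [0.56  0.107 0.097]
t chip 89 [0.48  0.069 0.082] [0.507 0.101 0.1  ]
t chip 71 [0.466 0.025 0.082] [0.494 0.051 0.097]
s chip 21 [0.448 0.082 0.083] [0.453 0.133 0.085]
s chip 104 [0.48  0.067 0.082] [0.506 0.1   0.093]
s chip 103 [0.532 0.072 0.082] [0.563 0.102 0.092]
s chip 101 [0.466 0.02  0.082] [0.496 0.047 0.093]
s chip 114 [ 0.527 -0.005  0.082] [0.563 0.029 0.093]
s (335, 366) [ 0.46030567 -0.10361405  0.07697674]
s (366, 362) [ 0.50499107 -0.12145004  0.10458657]
s (398, 367) [ 0.55119599 -0.12224128  0.09201598]
t (466, 336) [ 0.46150206 -0.11096597  0.07035953]
t (467, 314) [ 0.50262214 -0.11168607  0.10950211]
t (469, 293) [ 0.55008596 -0.12055894  0.09434968]
```

View pics/crop.png

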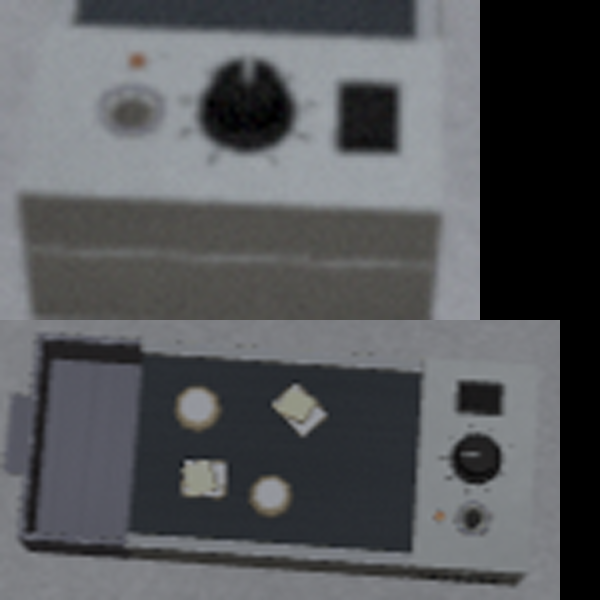

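The crops show the hole on the panel's near side, the dial in the middle and the rocker at the far side. All four chips lie well inside the rims.

```bash
cat > f.py <<'E'
from m import *
print("----")
for n,D,b in(("t",T,(290,255,505,370)),("s",S,(295,225,430,410))):
    u0,v0,u1,v1=[int(a/1.4) for a in b]
    W=D["W"][v0:v1,u0:u1].reshape(-1,3)
    A=W[(W[:,2]>.079)&(W[:,2]<.092)]; A=A[A[:,1]<.12]
    best=[]
    for a in np.radians(np.arange(-8,-2,.1)):
        x=A[:,0]*np.cos(a)+A[:,1]*np.sin(a); lo,hi=np.percentile(x,[.5,99.5]); 
        y=-A[:,0]*np.sin(a)+A[:,1]*np.cos(a)
        best.append((hi-lo,np.degrees(a),(lo+hi)/2,np.percentile(y,.3)))
    w,a,xc,y0=min(best); ar=np.radians(a)
    yc=y0+.185; O=np.array([xc*np.cos(ar)-yc*np.sin(ar),xc*np.sin(ar)+yc*np.cos(ar)])
    print(n,"w",w,"yaw",a,"O",O)
    # panel face edge / dial
    Dl=W[(W[:,2]>.097)&(W[:,2]<.112)&(W[:,1]<-.07)]; d=Dl.mean(0)
    M=np.array([[np.cos(ar),np.sin(ar)],[-np.sin(ar),np.cos(ar)]])
    print("dial own",M@(np.median(Dl,0)[:2]-O))
    P=W[(W[:,1]<-.05)]; q=(P[:,:2]-O)@M.T
    h=(abs(q[:,0]+42)<1) # placeholder
    k=(P[:,2]<.084)&(P[:,2]>.06)&(q[:,0]<-.025)&(q[:,0]>-.06)&(q[:,1]<-.12)&(q[:,1]>-.165)
    print("hole own",k.sum(),q[k].mean(0), P[k].mean(0))
E
python3 f.py | sed -n '/----/,$p'
```

```text
----
t w 0.1561444149926695 yaw -4.900000000000011 O [0.51330945 0.02830958]
dial own [ 0.00493264 -0.14262604]
hole own 39 [-0.03901938 -0.14305391] [ 0.46221346 -0.1108886   0.07648874]
s w 0.15501572925885637 yaw -4.700000000000013 O [0.51210261 0.02598908]
dial own [ 0.00458276 -0.14482651]
hole own 30 [-0.04100041 -0.13346747] [ 0.46030394 -0.10367008  0.07682102]
```

Emit:
servo_tool --moves '[{"tx": 0.5, "ty": -0.5, "tz": -0.2, "rz": 0.08}, {"tx": 1, "ty": -1, "tz": -0.3, "rz": 0.08}, {"tx": 1, "ty": -1, "tz": -0.3, "rz": 0.08}, {"tx": 1, "ty": -1, "tz": -0.3, "rz": 0.08}, {"tx": 1, "ty": -1, "tz": -0.3, "rz": 0.08}, {"tx": 1, "ty": -1, "tz": -0.3, "rz": 0.08}, {"tx": 1, "ty": -1, "tz": -0.3, "rz": 0.08}]'

```text
$.moves[0]: bad value
```

Emit:
servo_tool --moves '[{"tx": 1, "ty": -1, "tz": -0.3, "rx": 0, "ry": 0, "rz": 0.08, "jaw": 0}, {"tx": 1, "ty": -1, "tz": -0.3, "rx": 0, "ry": 0, "rz": 0.08, "jaw": 0}, {"tx": 1, "ty": -1, "tz": -0.3, "rx": 0, "ry": 0, "rz": 0.08, "jaw": 0}, {"tx": 1, "ty": -1, "tz": -0.3, "rx": 0, "ry": 0, "rz": 0.08, "jaw": 0}, {"tx": 1, "ty": -1, "tz": -0.3, "rx": 0, "ry": 0, "rz": 0.08, "jaw": 0}, {"tx": 1, "ty": -1, "tz": -0.3, "rx": 0, "ry": 0, "rz": 0.08, "jaw": 0}, {"tx": 1, "ty": -1, "tz": -0.3, "rx": 0, "ry": 0, "rz": 0.08, "jaw": 0}, {"tx": 1, "ty": -1, "tz": -0.3, "rx": 0, "ry": 0, "rz": 0.08, "jaw": 0}]'

```text
time: 0.77
ee_pos: [0.3153, -0.4056, 0.2452]
orientation: [0.0, 0.998, 0.065, 0.001]
contact_force: [1.7, -0.4, 0.9]
width: 0.0938
grip_force: 0.0
```

Emit:
servo_tool --moves '[{"tx": 0.94, "ty": -0.81, "tz": 0, "rx": 0, "ry": 0, "rz": 0, "jaw": 0}, {"tx": 0.94, "ty": -0.81, "tz": 0, "rx": 0, "ry": 0, "rz": 0, "jaw": 0}, {"tx": 0.94, "ty": -0.81, "tz": 0, "rx": 0, "ry": 0, "rz": 0, "jaw": 0}, {"tx": 0.94, "ty": -0.81, "tz": 0, "rx": 0, "ry": 0, "rz": 0, "jaw": 0}, {"tx": 0.94, "ty": -0.81, "tz": 0, "rx": 0, "ry": 0, "rz": 0, "jaw": 0}, {"tx": 0.94, "ty": -0.81, "tz": 0, "rx": 0, "ry": 0, "rz": 0, "jaw": 0}]'

```text
time: 1.27
ee_pos: [0.4785, -0.2253, 0.2436]
orientation: [-0.0, 0.998, 0.062, 0.0]
contact_force: [0.7, -0.8, 1.0]
width: 0.0937
grip_force: 0.0
```

Emit:
servo_tool --moves '[{"tx": 0.25, "ty": -1, "tz": 0, "rx": 0, "ry": 0, "rz": 0, "jaw": 0}, {"tx": 0.25, "ty": -1, "tz": 0, "rx": 0, "ry": 0, "rz": 0, "jaw": 0}, {"tx": 0.25, "ty": -1, "tz": 0, "rx": 0, "ry": 0, "rz": 0, "jaw": 0}, {"tx": 0.25, "ty": -1, "tz": 0, "rx": 0, "ry": 0, "rz": 0, "jaw": 0}, {"tx": 0.25, "ty": -1, "tz": 0, "rx": 0, "ry": 0, "rz": 0, "jaw": 0}]'

```text
time: 1.68
ee_pos: [0.5022, -0.0204, 0.2436]
orientation: [-0.0, 0.998, 0.062, -0.0]
contact_force: [1.1, 0.1, -0.1]
width: 0.0938
grip_force: 0.0
```

Emit:
servo_tool --moves '[{"tx": 0.25, "ty": -1, "tz": 0, "rx": 0, "ry": 0, "rz": 0, "jaw": 0}, {"tx": 0.25, "ty": -1, "tz": 0, "rx": 0, "ry": 0, "rz": 0, "jaw": 0}, {"tx": 0.25, "ty": -1, "tz": 0, "rx": 0, "ry": 0, "rz": 0, "jaw": 0}, {"tx": 0.25, "ty": -1, "tz": 0, "rx": 0, "ry": 0, "rz": 0, "jaw": 0}, {"tx": 0.25, "ty": -1, "tz": 0, "rx": 0, "ry": 0, "rz": 0, "jaw": 0}]'

```text
time: 2.1
ee_pos: [0.5274, 0.1842, 0.2436]
orientation: [-0.0, 0.998, 0.062, 0.0]
contact_force: [0.8, -0.3, -0.3]
width: 0.0939
grip_force: 0.0
```

Emit:
servo_tool --moves '[{"tx": 0.036, "ty": -0.687, "tz": 0.3, "rx": 0, "ry": 0, "rz": 0, "jaw": 0}, {"tx": 0.036, "ty": -0.687, "tz": 0.3, "rx": 0, "ry": 0, "rz": 0, "jaw": 0}, {"tx": 0.036, "ty": -0.687, "tz": 0.3, "rx": 0, "ry": 0, "rz": 0, "jaw": 0}, {"tx": 0.036, "ty": -0.687, "tz": 0.3, "rx": 0, "ry": 0, "rz": 0, "jaw": 0}, {"tx": 0.036, "ty": -0.687, "tz": 0.3, "rx": 0, "ry": 0, "rz": 0, "jaw": 0}]'

```text
time: 2.52
ee_pos: [0.5148, 0.3242, 0.1809]
orientation: [-0.001, 0.998, 0.065, -0.002]
contact_force: [-0.3, 0.3, -0.8]
width: 0.094
grip_force: 0.0
```

Run:
```python
from h import *
s=r.state(); print(s["ee_pos"],s["orientation"])
c=r.read_camera("wrist"); W=cloud(c)
cv2.imwrite("pics/w1.png",c["color"][...,::-1])
m=(W[...,2]>.055)&(W[...,2]<.075)&(W[...,1]>.25)&(W[...,1]<.39)&(W[...,0]>.45)&(W[...,0]<.59)
P=W[m]; print(len(P),cv2.minAreaRect((P[:,:2]*1000).astype(np.float32)),np.median(P[:,2]))
```

```text
[0.51484325 0.32423632 0.18087716] [-5.14044075e-04  9.97908071e-01  6.46154004e-02 -2.01659599e-03]
2225 ((516.0167846679688, 321.22711181640625), (87.41088104248047, 23.752609252929688), 7.08778190612793) 0.06490398164484157
```

View pics/w1.png

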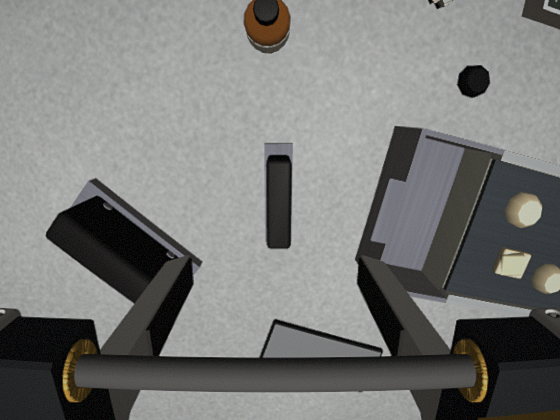

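The small scraper is centred between the fingers at px (278,200), aligned with them. I'm descending.

Emit:
servo_tool --moves '[{"tx": 0, "ty": 0, "tz": 0.2, "rx": 0, "ry": 0, "rz": 0, "jaw": 0}, {"tx": 0, "ty": 0, "tz": 0.4, "rx": 0, "ry": 0, "rz": 0, "jaw": 0.2}, {"tx": 0, "ty": 0, "tz": 0.6, "rx": 0, "ry": 0, "rz": 0, "jaw": 0.2}, {"tx": 0, "ty": 0, "tz": 0.7, "rx": 0, "ry": 0, "rz": 0, "jaw": 0.3}, {"tx": 0, "ty": 0, "tz": 0.765, "rx": 0, "ry": 0, "rz": 0, "jaw": 0.4}, {"tx": 0, "ty": 0, "tz": 0.765, "rx": 0, "ry": 0, "rz": 0, "jaw": 0.4}, {"tx": 0, "ty": 0, "tz": 0.765, "rx": 0, "ry": 0, "rz": 0, "jaw": 0.4}]'

```text
time: 3.15
ee_pos: [0.5184, 0.319, 0.0313]
orientation: [-0.0, 0.998, 0.061, 0.0]
contact_force: [0.3, -1.1, 0.1]
width: 0.0581
grip_force: 0.0
```

Emit:
servo_tool --moves '[{"tx": -0.006, "ty": -0.012, "tz": 0, "rx": 0, "ry": 0, "rz": 0, "jaw": 0.5}, {"tx": -0.006, "ty": -0.012, "tz": 0, "rx": 0, "ry": 0, "rz": 0, "jaw": 1}, {"tx": -0.006, "ty": -0.012, "tz": 0, "rx": 0, "ry": 0, "rz": 0, "jaw": 1}, {"tx": -0.006, "ty": -0.012, "tz": 0, "rx": 0, "ry": 0, "rz": 0, "jaw": 1}, {"tx": -0.006, "ty": -0.012, "tz": 0, "rx": 0, "ry": 0, "rz": 0, "jaw": 1}, {"tx": -0.006, "ty": -0.012, "tz": 0, "rx": 0, "ry": 0, "rz": 0, "jaw": 1}]'

```text
time: 3.65
ee_pos: [0.5167, 0.3215, 0.0311]
orientation: [-0.0, 0.998, 0.061, 0.0]
contact_force: [-1.6, -1.5, 5.6]
width: 0.0234
grip_force: 30.0
```

Emit:
servo_tool --moves '[{"tx": 0, "ty": 0, "tz": -0.15, "rx": 0, "ry": 0, "rz": 0, "jaw": 1}, {"tx": 0, "ty": 0, "tz": -0.35, "rx": 0, "ry": 0, "rz": 0, "jaw": 1}, {"tx": 0, "ty": 0, "tz": -0.55, "rx": 0, "ry": 0, "rz": 0, "jaw": 1}, {"tx": -0.02, "ty": 0.15, "tz": -0.7, "rx": 0, "ry": 0, "rz": 0, "jaw": 1}, {"tx": -0.05, "ty": 0.35, "tz": -0.75, "rx": 0, "ry": 0, "rz": 0, "jaw": 1}, {"tx": -0.08, "ty": 0.55, "tz": -0.75, "rx": 0, "ry": 0, "rz": 0, "jaw": 1}, {"tx": -0.12, "ty": 0.75, "tz": -0.75, "rx": 0, "ry": 0, "rz": 0, "jaw": 1}, {"tx": -0.12, "ty": 0.8, "tz": -0.75, "rx": 0, "ry": 0, "rz": 0, "jaw": 1}]'

```text
time: 4.32
ee_pos: [0.5118, 0.1529, 0.1806]
orientation: [0.001, 0.998, 0.059, -0.0]
contact_force: [1.4, -1.9, -1.7]
width: 0.0237
grip_force: 30.0
```

Emit:
servo_tool --moves '[{"tx": -0.03, "ty": 0.2, "tz": 0, "rx": 0, "ry": 0, "rz": 0.06, "jaw": 1}, {"tx": -0.06, "ty": 0.4, "tz": 0, "rx": 0, "ry": 0, "rz": 0.12, "jaw": 1}, {"tx": -0.1, "ty": 0.6, "tz": 0, "rx": 0, "ry": 0, "rz": 0.131, "jaw": 1}, {"tx": -0.12, "ty": 0.8, "tz": 0, "rx": 0, "ry": 0, "rz": 0.131, "jaw": 1}, {"tx": -0.15, "ty": 0.99, "tz": 0, "rx": 0, "ry": 0, "rz": 0.131, "jaw": 1}, {"tx": -0.15, "ty": 0.99, "tz": 0, "rx": 0, "ry": 0, "rz": 0.131, "jaw": 1}, {"tx": -0.15, "ty": 0.99, "tz": 0, "rx": 0, "ry": 0, "rz": 0.131, "jaw": 1}]'

```text
time: 4.9
ee_pos: [0.5064, -0.0427, 0.1805]
orientation: [0.0, 0.999, -0.043, -0.0]
contact_force: [-0.3, 0.7, -2.2]
width: 0.0233
grip_force: 30.0
```

```bash
cat > d.py <<'E'
from h import *
import sys
def go(x,y,z,yaw):
    s=r.state(); Q=rot(s["orientation"]); p=np.array(s["ee_pos"])
    print("at",p.round(4),"rv",Q.as_matrix()[:,0].round(4),Q.as_matrix()[:,2].round(4))
    a=np.radians(yaw);c,n=np.cos(a),np.sin(a)
    G=R.from_matrix(np.array([[c,n,0],[n,-c,0],[0,0,-1.]]))
    print("t",(Q.inv().apply(np.array([x,y,z])-p)/.2).round(3),"r",((Q.inv()*G).as_rotvec()/(np.pi/2)).round(4))
if __name__=="__main__": go(*map(float,sys.argv[1:]))
E
python3 d.py .5068 -.0413 .107 -4.8
python3 - <<'E'
from h import *
c=r.read_camera("wrist"); W=cloud(c); np.savez("w2",W=W)
cv2.imwrite("pics/w2.png",c["color"][...,::-1])
E
```

```text
at [ 0.5064 -0.0427  0.1805] rv [ 9.962e-01 -8.680e-02 -3.000e-04] [-3.e-04 -3.e-04 -1.e+00]
t [ 0.002 -0.007  0.367] r [ 0.0002  0.0002 -0.002 ]
```

View pics/w2.png

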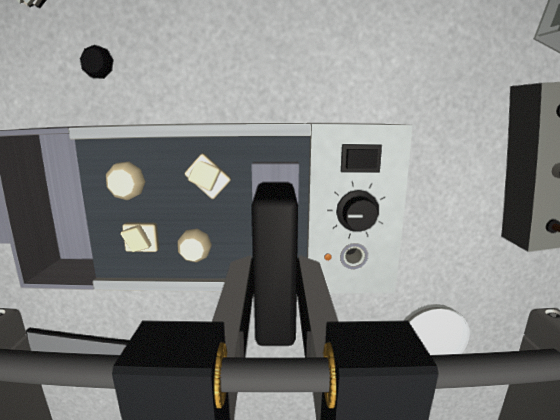

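The held scraper sits at px (275,260), between the chips and the panel face. The hole is at (353,256). I'm measuring the rims and hole before lowering.

Run:
```python
from h import *
W=np.load("w2.npz")["W"]
O=np.array([.5127,.0285]);a=np.radians(-4.8)
M=np.array([[np.cos(a),np.sin(a)],[-np.sin(a),np.cos(a)]])
q=(W[...,:2]-O)@M.T; z=W[...,2]
ok=~np.isnan(z)
for y0,y1 in((-.09,-.05),(-.05,0),(0,.05),(.05,.1)):
    m=ok&(q[...,1]>y0)&(q[...,1]<y1)&(z>.080)&(z<.088)&(q[...,0]>.05)&(q[...,0]<.09)
    print("rim far",y0,m.sum(),np.percentile(q[m][:,0],[2,98]).round(4) if m.sum() else "")
m=ok&(q[...,0]>-.06)&(q[...,0]<.06)&(z>.084)&(z<.09)&(q[...,1]<-.06)&(q[...,1]>-.25)
print("panel y",np.percentile(q[m][:,1],[.5,99.5]),np.median(z[m]))
m=ok&(z>.1)&(z<.11)&(q[...,1]<-.11)&(q[...,1]>-.17)&(abs(q[...,0])<.03); print("dial",q[m].mean(0))
m=ok&(z<.083)&(z>.05)&(q[...,0]<-.028)&(q[...,0]>-.055)&(q[...,1]<-.125)&(q[...,1]>-.16); print("hole",m.sum(),q[m].mean(0),W[m].mean(0),np.median(z[m]))
m=ok&(abs(q[...,0])<.04)&(q[...,1]>-.045)&(q[...,1]<-.03);print("plate z",np.median(z[m]))
m=ok&(z>.14)&(z<.165)&(q[...,0]>.02); print("shoe/grip",m.sum(),cv2.minAreaRect((q[m]*1000).astype(np.float32)) if m.any() else "")
```

```text
rim far -0.09 573 [0.068  0.0771]
rim far -0.05 736 [0.063  0.0776]
rim far 0 722 [0.0675 0.0776]
rim far 0.05 683 [0.0678 0.0777]
panel y [-0.18679434 -0.10192987] 0.08733175051886011
dial [ 0.00445061 -0.14368111]
hole 192 [-0.04548236 -0.1475855 ] [ 0.45502752 -0.11476203  0.07228618] 0.07146935696161255
plate z 0.3173766585568122
shoe/grip 1057 ((41.90229034423828, -71.67979431152344), (29.955360412597656, 25.5548095703125), 88.34760284423828)
```

Emit:
servo_tool --moves '[{"tx": 0, "ty": 0, "tz": 0.15, "rx": 0, "ry": 0, "rz": -0.002, "jaw": 1}, {"tx": 0, "ty": 0, "tz": 0.28, "rx": 0, "ry": 0, "rz": -0.002, "jaw": 1}, {"tx": 0, "ty": 0, "tz": 0.34, "rx": 0, "ry": 0, "rz": -0.002, "jaw": 1}, {"tx": 0, "ty": 0, "tz": 0.365, "rx": 0, "ry": 0, "rz": -0.002, "jaw": 1}, {"tx": 0, "ty": 0, "tz": 0.368, "rx": 0, "ry": 0, "rz": -0.002, "jaw": 1}, {"tx": 0, "ty": 0, "tz": 0.368, "rx": 0, "ry": 0, "rz": -0.002, "jaw": 1}]'

```text
time: 5.45
ee_pos: [0.5071, -0.0393, 0.1073]
orientation: [-0.0, 0.999, -0.039, 0.0]
contact_force: [0.2, 0.2, -1.3]
width: 0.024
grip_force: 30.0
```

Emit:
servo_tool --moves '[{"tx": 0, "ty": -0.04, "tz": 0, "rx": 0, "ry": 0, "rz": 0, "jaw": 1}, {"tx": 0, "ty": -0.1, "tz": 0, "rx": 0, "ry": 0, "rz": 0, "jaw": 1}, {"tx": 0, "ty": -0.16, "tz": 0, "rx": 0, "ry": 0, "rz": 0, "jaw": 1}, {"tx": 0, "ty": -0.22, "tz": 0, "rx": 0, "ry": 0, "rz": 0, "jaw": 1}, {"tx": 0, "ty": -0.28, "tz": 0, "rx": 0, "ry": 0, "rz": 0, "jaw": 1}, {"tx": 0, "ty": -0.34, "tz": 0, "rx": 0, "ry": 0, "rz": 0, "jaw": 1}, {"tx": 0, "ty": -0.4, "tz": 0, "rx": 0, "ry": 0, "rz": 0, "jaw": 1}, {"tx": 0, "ty": -0.45, "tz": 0, "rx": 0, "ry": 0, "rz": 0, "jaw": 1}]'

```text
time: 6.12
ee_pos: [0.5143, 0.0512, 0.1078]
orientation: [-0.0, 0.999, -0.039, 0.001]
contact_force: [0.3, -0.2, -1.5]
width: 0.0237
grip_force: 30.0
```

```bash
python3 d.py .5068 .1 .107 -4.8
python3 - <<'E'
from h import *
a=r.read_camera("wrist")["color"]; b=r.read_camera("side")["color"][150:300,200:320]
o=np.zeros((420,800,3),np.uint8);o[:,:464]=a[:,:464];o[:,464:]=cv2.resize(b,(336,420));cv2.imwrite("pics/w3.png",o[...,::-1])
E
```

```text
at [0.5143 0.0512 0.1078] rv [ 0.9969 -0.0784  0.0012] [ 1.2e-03  4.0e-04 -1.0e+00]
t [-0.056 -0.24   0.004] r [-0.0003 -0.0007  0.0034]
```

View pics/w3.png

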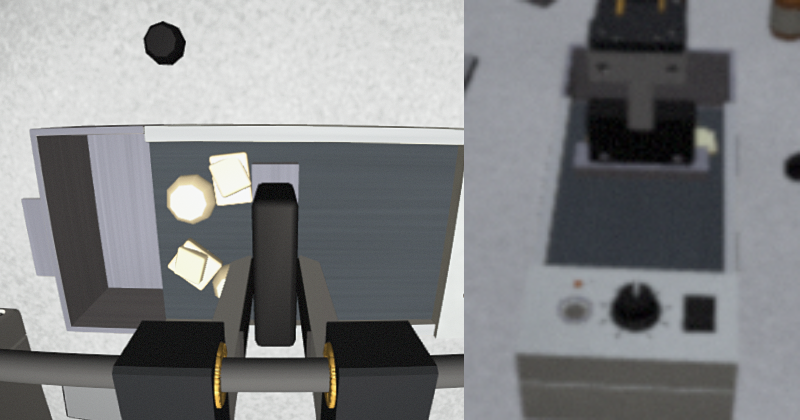

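All four chips are ahead of the blade at (190,198), (230,178), (195,265) and (222,280). One is near the blade's far end, so I'm biasing a little towards +x.

Emit:
servo_tool --moves '[{"tx": 0.015, "ty": -0.03, "tz": 0.003, "rx": 0, "ry": 0, "rz": 0, "jaw": 1}, {"tx": 0.03, "ty": -0.08, "tz": 0.003, "rx": 0, "ry": 0, "rz": 0, "jaw": 1}, {"tx": 0.03, "ty": -0.14, "tz": 0.003, "rx": 0, "ry": 0, "rz": 0, "jaw": 1}, {"tx": 0.03, "ty": -0.2, "tz": 0.003, "rx": 0, "ry": 0, "rz": 0, "jaw": 1}, {"tx": 0.03, "ty": -0.26, "tz": 0.003, "rx": 0, "ry": 0, "rz": 0, "jaw": 1}, {"tx": 0.03, "ty": -0.32, "tz": 0.003, "rx": 0, "ry": 0, "rz": 0, "jaw": 1}, {"tx": 0.03, "ty": -0.38, "tz": 0.003, "rx": 0, "ry": 0, "rz": 0, "jaw": 1}, {"tx": 0.03, "ty": -0.42, "tz": 0.003, "rx": 0, "ry": 0, "rz": 0, "jaw": 1}]'

```text
time: 6.88
ee_pos: [0.5265, 0.1346, 0.1064]
orientation: [-0.0, 0.999, -0.039, 0.0]
contact_force: [0.7, 0.4, -2.7]
width: 0.0237
grip_force: 30.0
```

```bash
python3 d.py .5165 .3215 .2 7
python3 - <<'E'
from h import *
a=r.read_camera("wrist")["color"]; b=r.read_camera("side")["color"][130:280,200:320]
o=np.zeros((420,800,3),np.uint8);o[:,:464]=a[:,:464];o[:,464:]=cv2.resize(b,(336,420));cv2.imwrite("pics/w4.png",o[...,::-1])
E
```

```text
at [0.5265 0.1346 0.1064] rv [ 0.9969 -0.0782  0.    ] [ 1.e-04  5.e-04 -1.e+00]
t [-0.123 -0.928 -0.467] r [-0.0003 -0.     -0.1276]
```

View pics/w4.png

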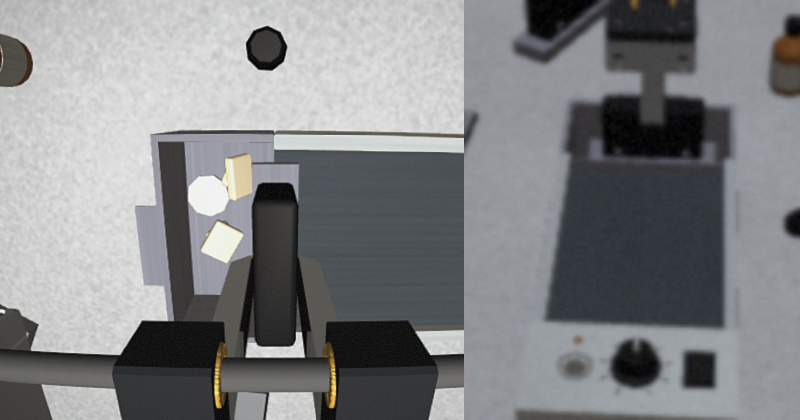

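Three chips are visible in the tray, the plate looks clean, and the fourth should be hidden by the finger. I'm lifting and carrying the scraper back, then checking from the top camera.

Emit:
servo_tool --moves '[{"tx": 0, "ty": 0, "tz": -0.15, "rx": 0, "ry": 0, "rz": 0, "jaw": 1}, {"tx": 0, "ty": 0, "tz": -0.33, "rx": 0, "ry": 0, "rz": 0, "jaw": 1}, {"tx": -0.03, "ty": -0.15, "tz": -0.467, "rx": 0, "ry": 0, "rz": -0.03, "jaw": 1}, {"tx": -0.06, "ty": -0.35, "tz": -0.467, "rx": 0, "ry": 0, "rz": -0.08, "jaw": 1}, {"tx": -0.09, "ty": -0.55, "tz": -0.467, "rx": 0, "ry": 0, "rz": -0.128, "jaw": 1}, {"tx": -0.123, "ty": -0.75, "tz": -0.467, "rx": 0, "ry": 0, "rz": -0.128, "jaw": 1}, {"tx": -0.123, "ty": -0.928, "tz": -0.467, "rx": 0, "ry": 0, "rz": -0.128, "jaw": 1}, {"tx": -0.123, "ty": -0.928, "tz": -0.467, "rx": 0, "ry": 0, "rz": -0.128, "jaw": 1}]'

```text
time: 7.65
ee_pos: [0.5151, 0.3264, 0.1999]
orientation: [-0.002, 0.998, 0.064, -0.0]
contact_force: [-2.4, -0.6, -1.8]
width: 0.0236
grip_force: 30.0
```

```bash
python3 d.py .5165 .3215 .0315 7
python3 - <<'E'
from h import *
O=np.array([.5126,.027]);a=np.radians(-4.8)
M=np.array([[np.cos(a),np.sin(a)],[-np.sin(a),np.cos(a)]])
o=np.zeros((420,800,3),np.uint8)
for n in("top","wrist","side"):
    c=r.read_camera(n); W=cloud(c); C=c["color"].astype(int)
    q=(W[...,:2]-O)@M.T; z=W[...,2]
    m=(abs(q[...,0])<.075)&(q[...,1]>-.1)&(q[...,1]<.19)&(z<.1)&(C[...,0]-C[...,2]>12)&(C[...,0]>90)
    k,l,st,ce=cv2.connectedComponentsWithStats(m.astype(np.uint8))
    for i in range(1,k):
        if st[i,4]>12: print(n,st[i,4],ce[i].round(),np.nanmedian(q[l==i],0).round(3),np.nanmedian(z[l==i]).round(3))
    if n=="wrist": o[:,240:]=c["color"]
    if n=="top": o[:240,:240]=cv2.resize(c["color"][190:260,215:285],(240,240))
cv2.imwrite("pics/w5.png",o[...,::-1])
E
```

```text
at [0.5151 0.3264 0.1999] rv [ 9.918e-01  1.274e-01 -2.000e-04] [-6.0e-04  3.3e-03 -1.0e+00]
t [0.004 0.028 0.842] r [-0.0022  0.0001  0.0036]
top 69 [241. 209.] [0.042 0.138] 0.036
wrist 414 [427. 170.] [0.041 0.143] 0.039
wrist 508 [399. 215.] [-0.015  0.154] 0.03
wrist 576 [417. 243.] [-0.04   0.127] 0.038
```

View pics/w5.png

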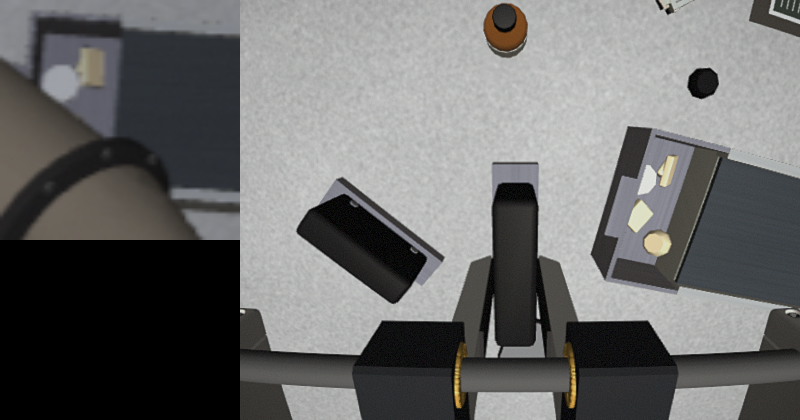

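All four chips are in the tray at (667,170), (648,180), (640,215) and (657,243), and the plate is clear. I'm setting the scraper down.

Emit:
servo_tool --moves '[{"tx": 0, "ty": 0, "tz": 0.18, "rx": 0, "ry": 0, "rz": 0, "jaw": 1}, {"tx": 0, "ty": 0, "tz": 0.38, "rx": 0, "ry": 0, "rz": 0, "jaw": 1}, {"tx": 0, "ty": 0, "tz": 0.58, "rx": 0, "ry": 0, "rz": 0, "jaw": 1}, {"tx": 0, "ty": 0, "tz": 0.72, "rx": 0, "ry": 0, "rz": 0, "jaw": 1}, {"tx": 0, "ty": 0, "tz": 0.79, "rx": 0, "ry": 0, "rz": 0, "jaw": 1}, {"tx": 0, "ty": 0, "tz": 0.82, "rx": 0, "ry": 0, "rz": 0, "jaw": 1}, {"tx": 0, "ty": 0, "tz": 0.835, "rx": 0, "ry": 0, "rz": 0, "jaw": 1}, {"tx": 0, "ty": 0, "tz": 0.835, "rx": 0, "ry": 0, "rz": 0, "jaw": 1}]'

```text
time: 8.47
ee_pos: [0.5176, 0.3194, 0.0338]
orientation: [-0.0, 0.998, 0.06, 0.001]
contact_force: [-0.1, -0.5, -1.5]
width: 0.0237
grip_force: 30.0
```

Emit:
servo_tool --moves '[{"tx": 0, "ty": 0, "tz": 0.007, "rx": 0, "ry": 0, "rz": 0, "jaw": 1}, {"tx": 0, "ty": 0, "tz": 0.013, "rx": 0, "ry": 0, "rz": 0, "jaw": 1}, {"tx": 0, "ty": 0, "tz": 0.013, "rx": 0, "ry": 0, "rz": 0, "jaw": 1}, {"tx": 0, "ty": 0, "tz": 0.013, "rx": 0, "ry": 0, "rz": 0, "jaw": 1}]'

```text
time: 8.8
ee_pos: [0.5171, 0.3197, 0.0309]
orientation: [-0.0, 0.998, 0.061, 0.0]
contact_force: [-0.5, -0.8, -1.4]
width: 0.0238
grip_force: 30.0
```

Emit:
servo_tool --moves '[{"tx": 0, "ty": 0, "tz": 0.004, "rx": 0, "ry": 0, "rz": 0, "jaw": 1}, {"tx": 0, "ty": 0, "tz": 0.004, "rx": 0, "ry": 0, "rz": 0, "jaw": 1}, {"tx": 0, "ty": 0, "tz": 0.004, "rx": 0, "ry": 0, "rz": 0, "jaw": 1}]'

```text
time: 9.05
ee_pos: [0.5173, 0.3197, 0.0307]
orientation: [-0.0, 0.998, 0.061, 0.001]
contact_force: [-3.5, -3.9, 13.0]
width: 0.0237
grip_force: 30.0
```

Emit:
servo_tool --moves '[{"tx": 0, "ty": 0, "tz": -0.002, "rx": 0, "ry": 0, "rz": 0, "jaw": 0.7}, {"tx": 0, "ty": 0, "tz": -0.002, "rx": 0, "ry": 0, "rz": 0, "jaw": 0.6}, {"tx": 0, "ty": 0, "tz": -0.002, "rx": 0, "ry": 0, "rz": 0, "jaw": 0.5}, {"tx": 0, "ty": 0, "tz": -0.002, "rx": 0, "ry": 0, "rz": 0, "jaw": 0.5}, {"tx": 0, "ty": 0, "tz": -0.15, "rx": 0, "ry": 0, "rz": 0, "jaw": 0.5}, {"tx": 0, "ty": 0, "tz": -0.35, "rx": 0, "ry": 0, "rz": 0, "jaw": 0.5}, {"tx": 0, "ty": 0, "tz": -0.55, "rx": 0, "ry": 0, "rz": 0, "jaw": 0.5}, {"tx": 0, "ty": 0, "tz": -0.75, "rx": 0, "ry": 0, "rz": 0, "jaw": 0.5}]'

```text
time: 9.72
ee_pos: [0.5163, 0.3194, 0.181]
orientation: [-0.0, 0.998, 0.061, -0.0]
contact_force: [-0.1, -1.0, -0.0]
width: 0.0469
grip_force: 0.0
```

```bash
python3 d.py .519 -.3345 .22 0
python3 - <<'E'
from h import *
c=r.read_camera("wrist"); W=cloud(c)
m=(W[...,2]>.055)&(W[...,2]<.075)&(W[...,1]>.25)&(W[...,1]<.39)&(W[...,0]>.45)&(W[...,0]<.59)
P=W[m]; print(len(P),cv2.minAreaRect((P[:,:2]*1000).astype(np.float32)),np.percentile(P[:,2],[2,50,98]))
E
```

```text
at [0.5163 0.3194 0.181 ] rv [ 9.926e-01  1.216e-01 -8.000e-04] [-8.e-04 -0.e+00 -1.e+00]
t [-0.384  3.247 -0.195] r [-0.      0.0005  0.0776]
2203 ((516.5308837890625, 319.7934875488281), (86.76303100585938, 24.051206588745117), 7.4998884201049805) [0.06120581 0.06494294 0.06651422]
```

Emit:
servo_tool --moves '[{"tx": -0.02, "ty": 0.2, "tz": -0.15, "rx": 0, "ry": 0, "rz": 0.04, "jaw": 0.5}, {"tx": -0.05, "ty": 0.4, "tz": -0.2, "rx": 0, "ry": 0, "rz": 0.078, "jaw": 0.5}, {"tx": -0.12, "ty": 1, "tz": -0.2, "rx": 0, "ry": 0, "rz": 0.078, "jaw": 0.5}, {"tx": -0.12, "ty": 1, "tz": -0.2, "rx": 0, "ry": 0, "rz": 0.078, "jaw": 0.5}, {"tx": -0.12, "ty": 1, "tz": -0.2, "rx": 0, "ry": 0, "rz": 0.078, "jaw": 0.5}, {"tx": -0.12, "ty": 1, "tz": -0.2, "rx": 0, "ry": 0, "rz": 0.078, "jaw": 0.5}]'

```text
time: 10.27
ee_pos: [0.5175, 0.1101, 0.2195]
orientation: [0.001, 1.0, -0.004, 0.0]
contact_force: [0.5, -0.4, 0.1]
width: 0.0465
grip_force: 0.0
```

Emit:
servo_tool --moves '[{"tx": 0, "ty": 1, "tz": 0, "rx": 0, "ry": 0, "rz": 0, "jaw": 0.5}, {"tx": 0, "ty": 1, "tz": 0, "rx": 0, "ry": 0, "rz": 0, "jaw": 0.5}, {"tx": 0, "ty": 1, "tz": 0, "rx": 0, "ry": 0, "rz": 0, "jaw": 0.5}, {"tx": 0, "ty": 1, "tz": 0, "rx": 0, "ry": 0, "rz": 0, "jaw": 0.5}, {"tx": 0, "ty": 1, "tz": 0, "rx": 0, "ry": 0, "rz": 0, "jaw": 0.5}, {"tx": 0, "ty": 1, "tz": 0, "rx": 0, "ry": 0, "rz": 0, "jaw": 0.5}, {"tx": 0, "ty": 1, "tz": 0, "rx": 0, "ry": 0, "rz": 0, "jaw": 0.5}]'

```text
time: 10.85
ee_pos: [0.5168, -0.0838, 0.2192]
orientation: [0.0, 1.0, -0.002, -0.0]
contact_force: [0.3, 0.9, -0.1]
width: 0.047
grip_force: 0.0
```

```bash
cat > ap.py <<'E'
from h import *
c=r.read_camera("wrist"); W=cloud(c); C=c["color"]
O=np.array([.5126,.027]);a=np.radians(-4.8)
M=np.array([[np.cos(a),np.sin(a)],[-np.sin(a),np.cos(a)]])
# rectify: sample image on plane z=.087 around expected hole, 0.25 mm/px
K=np.array([[c["fx"],0,c["cx"]],[0,c["fy"],c["cy"]],[0,0,1.]])
gx,gy=np.meshgrid(np.arange(-.12,.12,.0004)-.02,np.arange(-.06,.06,.0004)-.142)
w=np.stack([gx,gy],-1).reshape(-1,2)@M+O; Pw=np.c_[w,np.full(len(w),.087)]
Pc=rot(c["orientation"]).inv().apply(Pw-np.array(c["position"]))*[1,-1,-1]
uv,_=cv2.projectPoints(Pc,np.zeros(3),np.zeros(3),K,np.array([c["k1"],0,0,0.]))
uv=uv.reshape(*gx.shape,2).astype(np.float32)
I=cv2.remap(C,uv[...,0],uv[...,1],cv2.INTER_LINEAR)
cv2.imwrite("pics/ap.png",np.ascontiguousarray(I[...,::-1]))
g=cv2.medianBlur(cv2.cvtColor(I,cv2.COLOR_RGB2GRAY),5)
h=cv2.HoughCircles(g,cv2.HOUGH_GRADIENT,1,20,param1=80,param2=18,minRadius=15,maxRadius=35)
if h is not None:
    for x,y,rr in h[0][:6]:
        q=np.array([x*.0004-.14,y*.0004-.202]); print("circle own",q.round(4),"r",rr*.0004,"world",(q@M+O).round(4))
z=W[...,2]; m=(z>.116)&(z<.13)&(W[...,1]<-.3)&(W[...,1]>-.37)&(abs(W[...,0]-.519)<.03); print("probe",m.sum(),W[m].min(0) if m.any() else"",W[m].max(0) if m.any() else "")
E
python3 d.py .519 -.3345 .22 0; python3 ap.py
```

```text
at [ 0.5168 -0.0838  0.2192] rv [ 1.0e+00 -4.6e-03 -3.0e-04] [-3.e-04 -1.e-04 -1.e+00]
t [ 0.017  1.253 -0.004] r [ 0.0001  0.0002 -0.0029]
circle own [-0.0402 -0.143 ] r 0.01 world [ 0.4606 -0.1121]
circle own [-0.0018 -0.145 ] r 0.0137600005 world [ 0.4987 -0.1173]
probe 233 [ 0.51114878 -0.34371584  0.11601589] [ 0.52680074 -0.32661017  0.12215029]
```

Aperture is at about (0.4606, -0.1118) and the probe at (0.519, -0.335). I'm moving above the probe.

Emit:
servo_tool --moves '[{"tx": 0.01, "ty": 1, "tz": 0, "rx": 0, "ry": 0, "rz": 0, "jaw": 0.5}, {"tx": 0.01, "ty": 1, "tz": 0, "rx": 0, "ry": 0, "rz": 0, "jaw": 0.5}, {"tx": 0.01, "ty": 1, "tz": 0, "rx": 0, "ry": 0, "rz": 0, "jaw": 0.5}, {"tx": 0.01, "ty": 1, "tz": 0, "rx": 0, "ry": 0, "rz": 0, "jaw": 0.5}, {"tx": 0.01, "ty": 1, "tz": 0, "rx": 0, "ry": 0, "rz": 0, "jaw": 0.5}]'

```text
time: 11.32
ee_pos: [0.5191, -0.2834, 0.2194]
orientation: [0.0, 1.0, 0.0, 0.0]
contact_force: [1.0, 0.7, 0.5]
width: 0.0471
grip_force: 0.0
```

Emit:
servo_tool --moves '[{"tx": 0, "ty": 0.15, "tz": 0, "rx": 0, "ry": 0, "rz": 0, "jaw": 0.5}, {"tx": 0, "ty": 0.255, "tz": 0, "rx": 0, "ry": 0, "rz": 0, "jaw": 0.5}, {"tx": 0, "ty": 0.255, "tz": 0, "rx": 0, "ry": 0, "rz": 0, "jaw": 0.5}, {"tx": 0, "ty": 0.255, "tz": 0, "rx": 0, "ry": 0, "rz": 0, "jaw": 0.5}]'

```text
time: 11.65
ee_pos: [0.5193, -0.3322, 0.2189]
orientation: [-0.0, 1.0, -0.0, -0.0]
contact_force: [1.0, 1.1, 0.1]
width: 0.047
grip_force: 0.0
```

```bash
python3 d.py .519 -.335 .076 0
python3 - <<'E'
from h import *
c=r.read_camera("wrist"); W=cloud(c); z=W[...,2]
m=(z>.112)&(z<.13)&(W[...,1]<-.3)&(W[...,1]>-.37)&(abs(W[...,0]-.519)<.03)
print(m.sum(),cv2.minEnclosingCircle((W[m][:,:2]*1000).astype(np.float32)),W[m].mean(0))
E
```

```text
at [ 0.5193 -0.3322  0.2189] rv [ 1.e+00 -7.e-04 -3.e-04] [-3.e-04  8.e-04 -1.e+00]
t [-0.001  0.015  0.715] r [-0.0005  0.0002 -0.0004]
257 ((519.0740966796875, -335.55084228515625), 8.03973388671875) [ 0.51984337 -0.33535669  0.11957675]
```

Emit:
servo_tool --moves '[{"tx": 0, "ty": 0.015, "tz": 0.15, "rx": 0, "ry": 0, "rz": 0, "jaw": 0.5}, {"tx": 0, "ty": 0.015, "tz": 0.3, "rx": 0, "ry": 0, "rz": 0, "jaw": 0.5}, {"tx": 0, "ty": 0.015, "tz": 0.45, "rx": 0, "ry": 0, "rz": 0, "jaw": 0.5}, {"tx": 0, "ty": 0.015, "tz": 0.6, "rx": 0, "ry": 0, "rz": 0, "jaw": 0.5}, {"tx": 0, "ty": 0.015, "tz": 0.69, "rx": 0, "ry": 0, "rz": 0, "jaw": 0.5}, {"tx": 0, "ty": 0.015, "tz": 0.715, "rx": 0, "ry": 0, "rz": 0, "jaw": 0.5}, {"tx": 0, "ty": 0.015, "tz": 0.715, "rx": 0, "ry": 0, "rz": 0, "jaw": 0.5}, {"tx": 0, "ty": 0.015, "tz": 0.715, "rx": 0, "ry": 0, "rz": 0, "jaw": 0.6}]'

```text
time: 12.37
ee_pos: [0.5198, -0.335, 0.0775]
orientation: [0.0, 1.0, 0.0, 0.001]
contact_force: [0.4, 0.4, 0.8]
width: 0.0432
grip_force: 0.0
```

Emit:
servo_tool --moves '[{"tx": 0, "ty": 0, "tz": 0, "rx": 0, "ry": 0, "rz": 0, "jaw": 0.7}, {"tx": 0, "ty": 0, "tz": 0, "rx": 0, "ry": 0, "rz": 0, "jaw": 1}, {"tx": 0, "ty": 0, "tz": 0, "rx": 0, "ry": 0, "rz": 0, "jaw": 1}, {"tx": 0, "ty": 0, "tz": 0, "rx": 0, "ry": 0, "rz": 0, "jaw": 1}, {"tx": 0, "ty": 0, "tz": 0, "rx": 0, "ry": 0, "rz": 0, "jaw": 1}, {"tx": 0, "ty": 0, "tz": 0, "rx": 0, "ry": 0, "rz": 0, "jaw": 1}]'

```text
time: 12.87
ee_pos: [0.5192, -0.3361, 0.077]
orientation: [0.0, 1.0, -0.001, 0.0]
contact_force: [-0.3, -0.0, 6.6]
width: 0.0154
grip_force: 30.0
```

Emit:
servo_tool --moves '[{"tx": 0, "ty": 0, "tz": -0.08, "rx": 0, "ry": 0, "rz": 0, "jaw": 1}, {"tx": 0, "ty": 0, "tz": -0.18, "rx": 0, "ry": 0, "rz": 0, "jaw": 1}, {"tx": 0, "ty": 0, "tz": -0.3, "rx": 0, "ry": 0, "rz": 0, "jaw": 1}, {"tx": 0, "ty": 0, "tz": -0.45, "rx": 0, "ry": 0, "rz": 0, "jaw": 1}, {"tx": 0, "ty": 0, "tz": -0.6, "rx": 0, "ry": 0, "rz": 0, "jaw": 1}, {"tx": 0, "ty": 0, "tz": -0.69, "rx": 0, "ry": 0, "rz": 0, "jaw": 1}, {"tx": 0, "ty": 0, "tz": -0.69, "rx": 0, "ry": 0, "rz": 0, "jaw": 1}]'

```text
time: 13.45
ee_pos: [0.5204, -0.3369, 0.2188]
orientation: [0.001, 1.0, -0.001, 0.003]
contact_force: [0.5, -0.3, 0.7]
width: 0.0151
grip_force: 30.0
```

Emit:
servo_tool --moves '[{"tx": -0.05, "ty": -0.2, "tz": 0, "rx": 0, "ry": 0, "rz": 0, "jaw": 1}, {"tx": -0.1, "ty": -0.4, "tz": 0, "rx": 0, "ry": 0, "rz": 0, "jaw": 1}, {"tx": -0.15, "ty": -0.6, "tz": 0, "rx": 0, "ry": 0, "rz": 0, "jaw": 1}, {"tx": -0.2, "ty": -0.75, "tz": 0, "rx": 0, "ry": 0, "rz": 0, "jaw": 1}, {"tx": -0.25, "ty": -0.85, "tz": 0, "rx": 0, "ry": 0, "rz": 0, "jaw": 1}, {"tx": -0.29, "ty": -0.95, "tz": 0, "rx": 0, "ry": 0, "rz": 0, "jaw": 1}, {"tx": -0.29, "ty": -0.95, "tz": 0, "rx": 0, "ry": 0, "rz": 0, "jaw": 1}]'

```text
time: 14.03
ee_pos: [0.4596, -0.1424, 0.2141]
orientation: [-0.0, 1.0, 0.001, -0.0]
contact_force: [0.8, 0.2, 0.5]
width: 0.0155
grip_force: 30.0
```

```bash
python3 d.py .4606 -.1118 .175 0
python3 - <<'E'
from h import *
s=r.state();p=np.array(s["ee_pos"])
o=[]
c=r.read_camera("wrist")
for n in("side","top"):
    c2=r.read_camera(n); W=cloud(c2); d=W-p
    m=(np.hypot(d[...,0],d[...,1])<.025)&(d[...,2]<-.012)&(d[...,2]>-.09)
    print(n,m.sum())
    for lo in np.arange(-.085,-.01,.01):
        k=m&(d[...,2]>lo)&(d[...,2]<lo+.01)
        if k.sum()>2: print(round(lo,3),k.sum(),np.median(d[k],0).round(4))
    if n=="side":
        v,u=np.argwhere(m).mean(0).astype(int); b=c2["color"][max(v-50,0):v+50,max(u-40,0):u+40]
a=np.zeros((420,800,3),np.uint8);a[:,:460]=c["color"][:,50:510];b=cv2.resize(b,(336,420));a[:,462:798]=b;cv2.imwrite("pics/w6.png",a[...,::-1])
E
```

```text
at [ 0.4596 -0.1424  0.2141] rv [ 1.0e+00  2.6e-03 -7.0e-04] [-7.e-04  4.e-04 -1.e+00]
t [ 0.006 -0.153  0.195] r [-0.0002  0.0005  0.0017]
side 102
-0.075 9 [-0.0002 -0.0027 -0.0674]
-0.065 14 [ 0.0019 -0.0032 -0.0606]
-0.055 12 [ 0.0003 -0.0031 -0.0497]
-0.045 11 [ 0.0008 -0.0027 -0.0398]
-0.035 8 [ 0.0009 -0.0043 -0.0293]
-0.025 35 [ 0.0015 -0.0072 -0.0189]
-0.015 13 [-0.0001 -0.0066 -0.013 ]
top 0
```

View pics/w6.png

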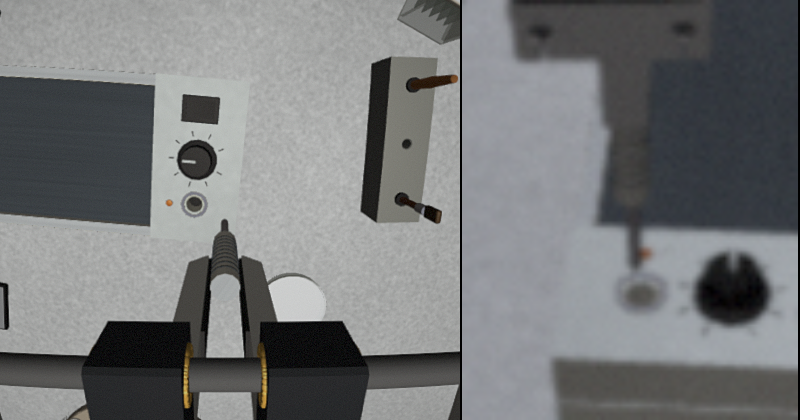

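The probe hangs straight with its tip at (224,222) in the wrist view, and its rod is within about 1 mm of the tool axis. The hole is at (194,204). I'm moving over it.

Emit:
servo_tool --moves '[{"tx": 0.003, "ty": -0.1, "tz": 0.05, "rx": 0, "ry": 0, "rz": 0, "jaw": 1}, {"tx": 0.003, "ty": -0.153, "tz": 0.15, "rx": 0, "ry": 0, "rz": 0, "jaw": 1}, {"tx": 0.003, "ty": -0.153, "tz": 0.195, "rx": 0, "ry": 0, "rz": 0, "jaw": 1}, {"tx": 0.003, "ty": -0.153, "tz": 0.195, "rx": 0, "ry": 0, "rz": 0, "jaw": 1}, {"tx": 0.003, "ty": -0.153, "tz": 0.195, "rx": 0, "ry": 0, "rz": 0, "jaw": 1}]'

```text
time: 14.6
ee_pos: [0.4615, -0.1163, 0.1751]
orientation: [-0.0, 1.0, -0.001, -0.001]
contact_force: [0.1, -0.0, -0.4]
width: 0.0152
grip_force: 30.0
```

```bash
python3 d.py .4606 -.1118 .134 0
python3 - <<'E'
from h import *
s=r.state();p=np.array(s["ee_pos"]); O=np.array([.5126,.027])
c=r.read_camera("side"); W=cloud(c); d=W-p
m=(np.hypot(d[...,0],d[...,1])<.012)&(d[...,2]<-.025)&(d[...,2]>-.071)
print(m.sum(),(np.median(W[m],0)))
v,u=np.argwhere(m).mean(0).astype(int); b=c["color"][v-30:v+50,u-40:u+40]
w=r.read_camera("wrist")["color"][120:320,180:380]
a=np.zeros((400,800,3),np.uint8);a[:,:400]=cv2.resize(w,(400,400));a[:,400:]=cv2.resize(b,(400,400));cv2.imwrite("pics/w7.png",a[...,::-1])
E
```

```text
at [ 0.4615 -0.1163  0.1751] rv [ 1.     -0.0021 -0.0012] [-1.2e-03  4.0e-04 -1.0e+00]
t [-0.004 -0.023  0.206] r [-0.0002  0.0008 -0.0013]
45 [ 0.46187052 -0.11720593  0.12664316]
```

View pics/w7.png

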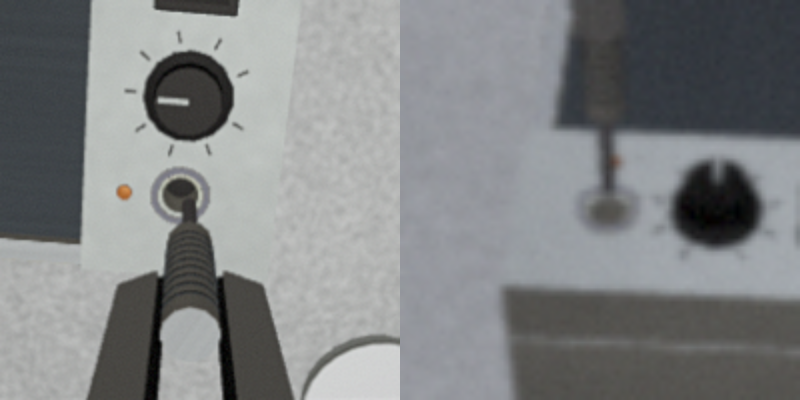

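The tip is about 4 mm to the -y side of the hole centre: (190,200) against (180,195). The side view shows x aligned. I'm correcting and entering the hole.

Emit:
servo_tool --moves '[{"tx": -0.004, "ty": -0.022, "tz": 0, "rx": 0, "ry": 0, "rz": 0, "jaw": 1}, {"tx": -0.004, "ty": -0.022, "tz": 0.02, "rx": 0, "ry": 0, "rz": 0, "jaw": 1}, {"tx": -0.004, "ty": -0.022, "tz": 0.05, "rx": 0, "ry": 0, "rz": 0, "jaw": 1}, {"tx": -0.004, "ty": -0.022, "tz": 0.09, "rx": 0, "ry": 0, "rz": 0, "jaw": 1}, {"tx": -0.004, "ty": -0.022, "tz": 0.13, "rx": 0, "ry": 0, "rz": 0, "jaw": 1}, {"tx": -0.004, "ty": -0.022, "tz": 0.13, "rx": 0, "ry": 0, "rz": 0, "jaw": 1}, {"tx": -0.004, "ty": -0.022, "tz": 0.13, "rx": 0, "ry": 0, "rz": 0, "jaw": 1}]'

```text
time: 15.28
ee_pos: [0.4603, -0.1108, 0.1487]
orientation: [-0.0, 1.0, -0.0, -0.001]
contact_force: [-0.6, 0.1, 0.5]
width: 0.0154
grip_force: 30.0
```

Emit:
servo_tool --moves '[{"tx": 0, "ty": -0.003, "tz": 0.02, "rx": 0, "ry": 0, "rz": 0, "jaw": 1}, {"tx": 0, "ty": -0.003, "tz": 0.04, "rx": 0, "ry": 0, "rz": 0, "jaw": 1}, {"tx": 0, "ty": -0.003, "tz": 0.055, "rx": 0, "ry": 0, "rz": 0, "jaw": 1}, {"tx": 0, "ty": -0.003, "tz": 0.055, "rx": 0, "ry": 0, "rz": 0, "jaw": 1}, {"tx": 0, "ty": -0.003, "tz": 0.055, "rx": 0, "ry": 0, "rz": 0, "jaw": 1}]'

```text
time: 15.7
ee_pos: [0.4609, -0.1103, 0.1384]
orientation: [-0.0, 1.0, -0.0, 0.0]
contact_force: [-0.9, 1.6, 1.9]
width: 0.0149
grip_force: 30.0
```

Contact with the spring is starting. I'm pressing further.

Emit:
servo_tool --moves '[{"tx": 0, "ty": 0.002, "tz": 0.01, "rx": 0, "ry": 0, "rz": 0, "jaw": 1}, {"tx": 0, "ty": 0.002, "tz": 0.02, "rx": 0, "ry": 0, "rz": 0, "jaw": 1}, {"tx": 0, "ty": 0.002, "tz": 0.025, "rx": 0, "ry": 0, "rz": 0, "jaw": 1}, {"tx": 0, "ty": 0.002, "tz": 0.025, "rx": 0, "ry": 0, "rz": 0, "jaw": 1}, {"tx": 0, "ty": 0.002, "tz": 0.025, "rx": 0, "ry": 0, "rz": 0, "jaw": 1}]'

```text
time: 16.12
ee_pos: [0.4613, -0.1107, 0.1338]
orientation: [0.0, 1.0, -0.001, 0.0]
contact_force: [-0.4, 1.0, 8.5]
width: 0.0151
grip_force: 30.0
```

Emit:
servo_tool --moves '[{"tx": 0, "ty": 0, "tz": 0.005, "rx": 0, "ry": 0, "rz": 0, "jaw": 1}, {"tx": 0, "ty": 0, "tz": 0.005, "rx": 0, "ry": 0, "rz": 0, "jaw": 1}, {"tx": 0, "ty": 0, "tz": 0.005, "rx": 0, "ry": 0, "rz": 0, "jaw": 1}, {"tx": 0, "ty": 0, "tz": 0.005, "rx": 0, "ry": 0, "rz": 0, "jaw": 1}]'

```text
time: 16.45
ee_pos: [0.4619, -0.1108, 0.1334]
orientation: [0.0, 1.0, -0.001, 0.001]
contact_force: [-1.1, 1.0, 16.6]
width: 0.0153
grip_force: 30.0
```

Force is 16.6 N against a 5 N spring, so the button is on its hard stop. I'm holding briefly to confirm it stays there.

Emit:
servo_tool --moves '[{"tx": 0, "ty": 0, "tz": 0, "rx": 0, "ry": 0, "rz": 0, "jaw": 1}, {"tx": 0, "ty": 0, "tz": 0, "rx": 0, "ry": 0, "rz": 0, "jaw": 1}, {"tx": 0, "ty": 0, "tz": 0, "rx": 0, "ry": 0, "rz": 0, "jaw": 1}, {"tx": 0, "ty": 0, "tz": 0, "rx": 0, "ry": 0, "rz": 0, "jaw": 1}, {"tx": 0, "ty": 0, "tz": 0, "rx": 0, "ry": 0, "rz": 0, "jaw": 1}, {"tx": 0, "ty": 0, "tz": 0, "rx": 0, "ry": 0, "rz": 0, "jaw": 1}]'

```text
time: 16.95
ee_pos: [0.4619, -0.1107, 0.1334]
orientation: [0.0, 1.0, -0.001, 0.001]
contact_force: [-1.6, 1.5, 16.8]
width: 0.0153
grip_force: 30.0
```

```bash
python3 -c "
from rig import r
print(r.job_done())"
```

```text
the job is handed in; nothing more can be done
None
```

I handed the job in at about 17 s: all four trimmings are in the waste tray, the scraper is back upright on the bench, and the gripped probe is holding the reset button on its hard stop at about 17 N.

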